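# Make up the two showcase kits

## Task

Make up the two showcase kits from the stock on the black board. The three-compartment tray gets the bronze axe head, lying flat along the long compartment, with its forked mount and the desiccant canister standing upright in the two small compartments; the two-compartment tray gets the pottery jar, upright, and its wooden ring, lying flat, one to each compartment; which of the equal compartments takes which does not matter. Set the axe head and the jar down gently, without letting them fall, and do not disturb the gold ornament on its pin.

Things in the scene. Friction and masses are not known exactly. Their poses are not given: they have to be found in the camera images.
- tray_three: larger grey tray, three compartments, open on top, fixed; outside 142 mm (x) by 157 mm (y), walls and floor 3 mm, 14 mm high. Origin: centre of its underside, z up. Long compartment on its +y side: 136 (x) by 78 mm (y) inside, centre x 0, y +36.5 mm. Two small ones on its -y side: 66 (x) by 70 mm (y) inside, centres x -35 and +35, y -40.5 mm
- tray_two: smaller grey tray, two equal compartments, open on top, fixed; outside 76 mm (x) by 149 mm (y), walls and floor 3 mm, 14 mm high. Origin: centre of its underside, z up. Compartments 70 by 70 mm inside, centres x 0, y +36.5 and -36.5 mm
- axe_head: green-brown bronze axe head lying flat, 104 mm long (x). +x is the flared cutting edge (52 mm wide, thin), -x the open socket end (39 mm wide, 36 mm high) with a small side loop on +y near the socket. At mid-length 33 mm wide (y), 24 mm high: grip there, across y. Origin: underside, middle of its length; z up. About 0.28 kg. Starts on a 3 mm black board, any yaw
- fork_mount: small steel display mount with a fork: flat base plate 48 mm (x) by 40 mm (y), 6 mm thick, a stem 12 by 10 mm rising from its middle, a 38 mm crossbar along x at 34 to 43 mm height, two prongs on its ends up to 56 mm. Stem, bar and prongs are all 10 mm thick along y: grip there, across y. Origin: centre of its underside; z up. About 0.13 kg. Starts on a 3 mm black board, any yaw
- canister: plain aluminium desiccant canister, upright cylinder 46 mm diameter, 40 mm high, with small dark holes in its flat top. Origin: centre of its underside; z up. About 0.09 kg. Starts on a 3 mm black board, any yaw
- jar: small terracotta pottery jar, upright, 64 mm high, belly 50 mm diameter (widest 30 mm above the foot), foot 30 mm, narrow neck and 39 mm rim. Origin: centre of its underside; z up. About 0.12 kg. Starts on a 3 mm black board, any yaw
- ring_stand: pale wooden ring that the jar will later stand on in the showcase: 50 mm outside, 36 mm inside diameter, 30 mm high, lying flat. Origin: centre of its underside; z up. About 0.05 kg. Starts on a 3 mm black board, any yaw
- gold_on_pin: gold leaf-shaped ornament on a thin steel pin that rises from a dark 46 mm square, 10 mm thick steel base; 76 mm high over all. It is not part of the kits. Origin: centre of its underside; z up. Starts on a 3 mm black board, any yaw
There are look-alikes about, which are no part of the job. What is shaped like the jar but green is not meant.

How it is judged:
By the outcome, as a careful person would: the job done as asked, in the order asked, and still so for the second after the job is handed in, with the robot touching nothing.
It also fails if it takes over 120 s, if anything falls off the work surface, if the arm or the gripper's body presses on something with over 40 N, if the wrist force passes 120 N, or if a joint passes its speed limit or range.

## Robot

A 6-joint arm with a two-finger parallel gripper is mounted at the origin on the work surface. World frame = base frame: x ahead of the robot, y to its left, z up, the work surface at z = 0. Lengths are in m, angles in rad, forces in N, time in s.
With the tool pointing down it reaches from about 0.3 to 0.775 m from the base axis. Payload 14.6 kg.
Tool frame: the origin (TCP) lies on the centre line of the jaws, within the pads' length; the fingertips stand 14 mm ahead of it and the grasp point (between the pads) lies 5 mm behind it; x points along the fingers, y is the direction in which the jaws open and shut, and the axes are right-handed (so a half turn about x gives the same grasp; the last joint's range is limited). The gripper opens to 94 mm and grips with 3 to 60 N. Pads are 16 mm wide; open, the fingers measure 119 mm over their backs; the gripper's body (75 mm by 177 mm) begins 78 mm behind the grasp point.
Start: joints at [-1.25, 0.3, 1.521, -0, 1.321, -0.067], TCP at [0.208, -0.509, 0.219] pointing down, gripper open.
Joint ranges: [-3.03, 3.03], [-0.79, 2.21], [0.23, 2.52], [-1.04, 4.18], [0, 3.07], [-2.55, 2.55]. Speed limits (rad/s): [2.22, 2.22, 2.57, 3.14, 3.14, 3.14].

## Interface

Orientations are given as [roll, pitch, yaw] about the fixed x, y, z axes, in that order (R = Rz(yaw) Ry(pitch) Rx(roll)).
In Python, from station import * gives the robot as it stands. The module is installed in compiled form; this text tells all that it offers.
- The arm moves only by the shell command python3 -m handwheel 'ROWS' [FORCE]. ROWS is JSON, a list of rows, each a list of 3 entries, a list of its own where there are three numbers: the shift along the tool's x, y, z in mm, then the turn about the tool's x in rad, then the gripper command: -1 is fully open, 1 is shut, values between are in proportion. In form: [[[dx, dy, dz], spin, gripper], ...]. A call has exactly 5 rows; each row is the pose to reach, as a shift and turn from the pose measured when the call began, along the tool's axes at that moment; what a row does not reach only later rows make up. A row lasts 1/10 s, in which the tool goes at most 50 mm and 8.59 degrees, less where a joint would pass 70% of its speed; a pose out of reach is approached as far as the arm can. A call with a gripper value outside its range is refused whole. The fingers move at their own pace and stop on an object; FORCE is the grip in N (left out, the last holds). Time passes only in rows, so rows that repeat a pose let the fingers close, or fill a call up. It gives the time, the measured TCP pose, the force and the opening at its end, in the units of the state.
- get_obs(): the state, without advancing time (a new reading comes with each control period).
- camera(name): name is "side" or "top"; returns (picture, depth): 420x560x3 uint8, blue, green, red; 420x560 float32, m along the optical axis (not along the pixel's ray), 0 where there is no reading.
- camera_info(name): a dict with "fx", "fy", "cx", "cy" (pixels), "extrinsics" (4x4, takes a point from camera to world coordinates). Camera axes: x right, y down, z forward; pixel columns grow to the right and rows downward; lengths in m; the calibration is good to about 2 mm. A picture is of the moment at which its call begins. camera_info takes no time and is no camera call.
- hand_in(): hands the job in, once; it reports no verdict.
The state is a dict: "time_s": time; "qpos": joint angles; "joint_vel": joint speeds; "tau": joint torques, N m; "ee_pos": TCP position; "eef_rot": TCP orientation; "force": force on the tool from outside, world axes, zero at the start; "moment": the same for the moment, N m; "grip_width": finger opening in m.
Only numpy, scipy, OpenCV 4.12 (cv2) and the standard library are available. Lean on these libraries where they do the work, as an engineer would, in place of code of your own. Each camera call takes 0.05 s, during which the arm holds its last target. There are 200 camera calls.

## Working session

There is one attempt and no reset: what is moved stays moved. The work goes in short steps, Python scripts to look and compute and a shell command to move; the robot and the scene stay as the last step left them, time stands still between calls to the robot, and variables do not carry over. Pictures are saved under pics/ and viewed, about 12 in all and at most 16, crops included, and the job is handed in when it is done.

```bash
mkdir -p pics; python3 - <<'E'
from station import *
import cv2,numpy as np
o=get_obs();print({k:np.round(v,3) for k,v in o.items()})
for n in("top","side"):
    p,d=camera(n);cv2.imwrite(f"pics/{n}0.png",p);np.save(f"pics/{n}0.npy",d)
    i=camera_info(n);print(n,i['fx'],i['cx'],i['cy'],np.round(i['extrinsics'],3).tolist())
E
```

```text
{'time_s': np.float64(0.0), 'qpos': array([-1.25 ,  0.3  ,  1.522, -0.   ,  1.321, -0.067]), 'joint_vel': array([ 0.   ,  0.   , -0.002,  0.   ,  0.   ,  0.   ]), 'tau': array([ 0.0000e+00, -5.3181e+01, -3.5274e+01,  7.1000e-02,  2.4000e-02,
       -0.0000e+00]), 'ee_pos': array([ 0.208, -0.509,  0.219]), 'eef_rot': array([-1.612,  1.57 ,  1.917]), 'force': array([0.394, 0.842, 0.096]), 'moment': array([0.023, 0.007, 0.027]), 'grip_width': np.float64(0.094)}
top 470.0161700668589 276.84601267587277 201.28547948975847 [[-0.011, -0.988, 0.155, 0.358], [-1.0, 0.014, 0.016, -0.008], [-0.018, -0.154, -0.988, 0.981], [0.0, 0.0, 0.0, 1.0]]
side 439.1803509737836 274.09735050750317 213.9493579481752 [[-0.902, -0.235, 0.362, 0.073], [-0.432, 0.475, -0.767, 0.889], [0.008, -0.848, -0.53, 0.652], [0.0, 0.0, 0.0, 1.0]]
```

View pics/top0.png

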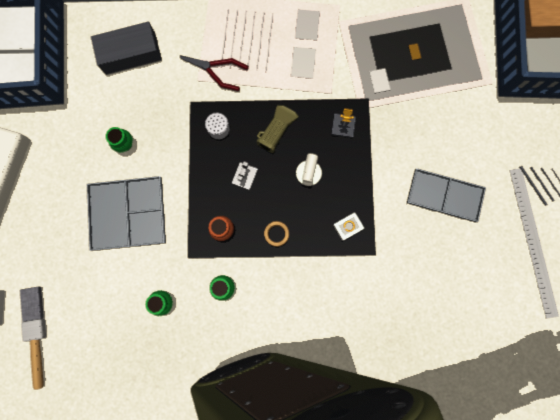

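View pics/side0.png

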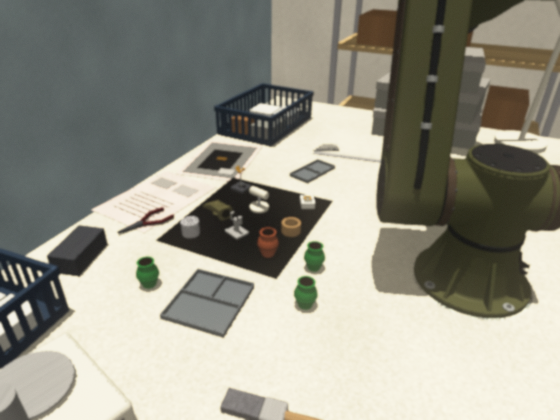

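Top view, what could be confused: jar = terracotta (220,229), with green look-alikes at (119,139), (158,303) and (222,288). Ring = wooden (276,234), versus the white stand (309,171) and the card (349,226). Axe is at (278,128), fork (244,176) and canister (217,125). Keep off the gold (344,124). Trays are at (126,213) and (446,195). Next I measure these and check them in one crop.

```bash
cat > h.py <<'E'
from station import *
import cv2,numpy as np
def pts(n,p=None,d=None):
    if d is None: p,d=camera(n)
    i=camera_info(n);E=np.array(i['extrinsics'])
    v,u=np.mgrid[0:420,0:560]
    c=np.dstack([(u-i['cx'])/i['fx']*d,(v-i['cy'])/i['fy']*d,d])
    return p,d,c@E[:3,:3].T+E[:3,3]
def ray(n,u,v,z):
    i=camera_info(n);E=np.array(i['extrinsics'])
    r=E[:3,:3]@[(u-i['cx'])/i['fx'],(v-i['cy'])/i['fy'],1]
    return E[:3,3]+r*(z-E[2,3])/r[2]
E
python3 - <<'E'
from h import *
p=cv2.imread("pics/top0.png");d=np.load("pics/top0.npy")
_,_,W=pts("top",p,d)
rois=dict(axe=(250,98,305,155),fork=(226,155,264,195),can=(200,105,235,143),jar=(203,210,238,246),ring=(258,217,294,250),gold=(326,102,362,142),white=(292,148,326,190),card=(330,208,368,244))
for k,(a,b,c,e) in rois.items():
    w=W[b:e,a:c].reshape(-1,3);w=w[d[b:e,a:c].ravel()>0]
    print(k,'zmin/max',w[:,2].min().round(4),w[:,2].max().round(4),end=' ')
    for t in (0.007,np.percentile(w[:,2],99.5)-0.005):
        q=w[w[:,2]>t];
        r=cv2.minAreaRect((q[:,:2]*1000).astype(np.float32));print(len(q),'t%.3f'%t,np.round(q[:,:2].mean(0)*1000,1),np.round(r[0],1),np.round(r[1],1),round(r[2],1),end=' | ')
    print()
hsv=cv2.cvtColor(p,cv2.COLOR_BGR2HSV)
for k,(a,b,c,e) in dict(t3=(80,170,175,258),t2=(400,163,492,228)).items():
    m=(hsv[b:e,a:c,2]<150).astype(np.uint8);m=cv2.morphologyEx(m,cv2.MORPH_OPEN,np.ones((3,3)))
    cs,_=cv2.findContours(m,0,2);q=max(cs,key=cv2.contourArea).reshape(-1,2)
    g=np.array([ray("top",u+a,v+b,0.014)[:2]*1000 for u,v in q],np.float32)
    print(k,cv2.minAreaRect(g))
cv2.imwrite("pics/crop1.png",cv2.resize(p[95:260,185:380],None,fx=4,fy=4,interpolation=2)[:600,:800])
E
```

```text
axe zmin/max -0.0028 0.0436 1035 t0.007 [665.5   7.7] [672.3   5.4] [117.  120.3] 89.9 | 135 t0.036 [631.4  26.8] [634.3  21.3] [36.5 38.9] 44.1 | 
fork zmin/max -0.0008 0.0635 477 t0.007 [564.6  75.4] [568.3  76.3] [78.7 82.4] 88.8 | 56 t0.056 [565.7  76.4] [565.8  76.8] [ 9.8 38.1] 67.4 | 
can zmin/max -0.0004 0.0488 544 t0.007 [669.  131.2] [682.4 135. ] [74.  83.6] 89.5 | 286 t0.043 [670.8 132.5] [670.1 132.2] [43.9 43.1] 48.2 | 
jar zmin/max -0.001 0.0736 545 t0.007 [450.9 119.5] [457. 128.] [73.1 69. ] 0.1 | 258 t0.067 [452.9 122.6] [453. 123.] [37.2 37.3] 86.6 | 
ring zmin/max -0.0011 0.0376 314 t0.007 [441.6  10.6] [443.9  10.2] [60.8 72. ] 5.6 | 201 t0.032 [440.5  10. ] [440.8  11. ] [46.5 46.8] 89.5 | 
gold zmin/max -0.0013 0.0817 594 t0.007 [ 671.1 -134.7] [ 682.1 -137.3] [75.3 87.4] 88.4 | 34 t0.074 [ 672.8 -134.8] [ 671.8 -135.3] [16.2 26.2] 78.4 | 
white zmin/max -0.0017 0.0687 632 t0.007 [569.1 -58.4] [580.9 -59.4] [87.9 70.6] 1.5 | 181 t0.062 [570.  -58.6] [569.5 -58.8] [17.1 55.2] 76.5 | 
card zmin/max -0.0016 0.0318 530 t0.007 [ 455.2 -136.7] [ 459.5 -142. ] [70.9 76.9] 1.7 | 244 t0.025 [ 454.8 -137.4] [ 454.7 -137.2] [37.1 49.5] 28.3 | 
t3 ((489.8835144042969, 323.2559509277344), (141.659423828125, 158.9334716796875), 5.203434944152832)
t2 ((517.803466796875, -342.388916015625), (149.76551818847656, 78.31871032714844), 73.26583099365234)
```

View pics/crop1.png

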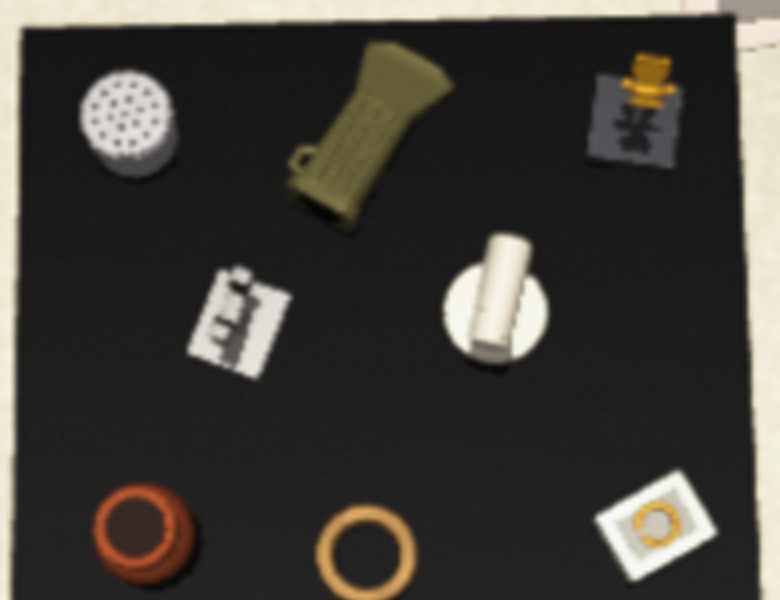

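The crop confirms the choices: axe with its edge to the upper right and loop on the left, steel fork at (240,325), holed canister, terracotta jar and wooden ring. I'll refine the axe pose and write a planning helper that gives shifts in tool axes.

```bash
cat >> h.py <<'E'
def plan(x,y,z,jaw,o=None):
    """mm, deg of jaw axis in world -> shift in tool axes (mm), spin (rad), via current measured pose"""
    from scipy.spatial.transform import Rotation as Ro
    o=o or get_obs();R=Ro.from_euler('xyz',o['eef_rot']).as_matrix()
    s=R.T@(np.array([x,y,z])-np.array(o['ee_pos'])*1000)
    a=np.degrees(np.arctan2(R[1,1],R[0,1]))
    da=(jaw-a+90)%180-90
    print('now',np.round(np.array(o['ee_pos'])*1000,1),'jaw',a.round(1),'w',round(o['grip_width']*1000,1),'F',np.round(o['force'],1),'q',np.round(o['qpos'],2),'t',round(o['time_s'],1),'tilt',np.round(R[:,0],3))
    print('shift',s.round(1),'spin',np.round(-np.radians(da),3))
E
python3 - <<'E'
from h import *
p=cv2.imread("pics/top0.png");d=np.load("pics/top0.npy");_,_,W=pts("top",p,d)
hsv=cv2.cvtColor(p,cv2.COLOR_BGR2HSV)
m=(hsv[...,1]>80)&(hsv[...,2]>50);k=np.zeros_like(m);k[98:157,250:305]=1
m&=k.astype(bool);print(m.sum())
w=W[m]*1000
q=w[(w[:,2]>4)]
c=q[:,:2].mean(0)
best=min(((cv2.minAreaRect((q[:,:2]).astype(np.float32))),),key=lambda r:r[1][0])
print(best,c)
for ang in(-25,-28,-31,-34):
    a=np.radians(ang);e=np.array([np.cos(a),np.sin(a)]);n=np.array([-e[1],e[0]])
    s=(q[:,:2]-c)@e;t=(q[:,:2]-c)@n
    print(ang,'s',s.min().round(1),s.max().round(1),'mid',(c+e*(s.min()+s.max())/2).round(1))
    print([(b,t[abs(s-b)<5].min().round(),t[abs(s-b)<5].max().round(),np.median(q[abs(s-b)<5,2]).round()) for b in range(-50,60,10)if (abs(s-b)<5).any()])
plan(663,8,160,60)
E
```

```text
828
((542.3582763671875, 17.38040542602539), (83.12493133544922, 362.0476989746094), 85.00473022460938) [666.52622541   6.45041543]
-25 s -273.0 55.9 mid [568.1  52.3]
[(-50, np.float64(-14.0), np.float64(24.0), np.float64(40.0)), (-40, np.float64(-14.0), np.float64(24.0), np.float64(38.0)), (-30, np.float64(-13.0), np.float64(35.0), np.float64(34.0)), (-20, np.float64(-14.0), np.float64(33.0), np.float64(32.0)), (-10, np.float64(-15.0), np.float64(26.0), np.float64(30.0)), (0, np.float64(-15.0), np.float64(17.0), np.float64(29.0)), (10, np.float64(-17.0), np.float64(18.0), np.float64(27.0)), (20, np.float64(-21.0), np.float64(17.0), np.float64(23.0)), (30, np.float64(-25.0), np.float64(19.0), np.float64(18.0)), (40, np.float64(-28.0), np.float64(22.0), np.float64(13.0)), (50, np.float64(-27.0), np.float64(22.0), np.float64(8.0))]
-28 s -265.1 55.6 mid [574.   55.6]
[(-50, np.float64(-16.0), np.float64(22.0), np.float64(40.0)), (-40, np.float64(-16.0), np.float64(27.0), np.float64(37.0)), (-30, np.float64(-15.0), np.float64(34.0), np.float64(34.0)), (-20, np.float64(-15.0), np.float6
[... 1352 characters left out ...]
p.float64(31.0), np.float64(34.0)), (-20, np.float64(-17.0), np.float64(30.0), np.float64(32.0)), (-10, np.float64(-16.0), np.float64(17.0), np.float64(30.0)), (0, np.float64(-16.0), np.float64(18.0), np.float64(28.0)), (10, np.float64(-15.0), np.float64(18.0), np.float64(26.0)), (20, np.float64(-15.0), np.float64(21.0), np.float64(23.0)), (30, np.float64(-19.0), np.float64(25.0), np.float64(18.0)), (40, np.float64(-21.0), np.float64(28.0), np.float64(13.0)), (50, np.float64(-21.0), np.float64(30.0), np.float64(8.0))]
now [ 207.9 -509.   219. ] jaw -67.8 w 94.0 F [ 0.1 -0.   0.4] q [-1.25  0.3   1.52  0.    1.32 -0.07] t 0.1 tilt [-0.     0.001 -1.   ]
shift [  59.3 -306.4 -616.8] spin 0.911
```

```bash
python3 -m handwheel '[[[0,-20,-40],-0.14,-1],[[0,-41,-82],-0.28,-1],[[0,-61,-123],-0.42,-1],[[0,-82,-164],-0.56,-1],[[0,-102,-206],-0.7,-1]]' 25; python3 -c "
from h import *
plan(670,6,160,60)"
```

```text
time_s: 0.6
ee_pos: [0.3608, -0.335, 0.2189]
eef_rot: [-2.249, 1.569, 1.986]
force: [1.0, -0.5, 0.1]
grip_width: 0.0939
now [ 360.8 -335.   218.9] jaw -27.4 w 93.9 F [ 1.  -0.5  0.1] q [-0.82  0.17  1.68  0.    1.29 -0.35] t 0.6 tilt [-0.001  0.001 -1.   ]
shift [  59.2  118.  -444.9] spin -1.525
```

```bash
python3 -m handwheel '[[[0,12,-44],-0.14,-0.4],[[0,24,-88],-0.28,-0.4],[[0,35,-132],-0.42,-0.4],[[0,47,-176],-0.56,-0.4],[[0,59,-220],-0.7,-0.4]]'; python3 -c "
from h import *
plan(670,6,160,60)"
```

```text
time_s: 1.1
ee_pos: [0.5152, -0.165, 0.2189]
eef_rot: [-2.808, 1.569, 2.133]
force: [0.5, -1.5, -0.5]
grip_width: 0.0659
now [ 515.2 -165.   218.9] jaw 13.1 w 65.9 F [ 0.5 -1.5 -0.5] q [-0.38  0.28  1.55  0.    1.32 -0.61] t 1.1 tilt [-0.001  0.001 -1.   ]
shift [  59.   189.5 -131.5] spin -0.819
```

```bash
python3 -m handwheel '[[[0,38,-26],-0.14,-0.4],[[0,76,-52],-0.28,-0.4],[[0,114,-79],-0.42,-0.4],[[0,152,-105],-0.56,-0.4],[[0,190,-131],-0.7,-0.4]]'; python3 -c "
from h import *
plan(670,6,70,60)"
```

```text
time_s: 1.6
ee_pos: [0.6715, 0.0073, 0.2186]
eef_rot: [3.078, 1.569, 2.441]
force: [0.5, 0.1, 0.3]
grip_width: 0.0659
now [671.5   7.3 218.6] jaw 53.5 w 65.9 F [0.5 0.1 0.3] q [-0.04  0.58  1.12  0.    1.44 -0.98] t 1.6 tilt [-0.001  0.001 -1.   ]
shift [148.6  -2.   -0.2] spin -0.113
```

```bash
python3 -m handwheel '[[[35,-1,0],-0.11,-0.4],[[75,-2,0],-0.11,-0.4],[[115,-2,0],-0.11,-0.4],[[150,-2,0],-0.11,-0.4],[[150,-2,0],-0.11,-0.4]]'; python3 -c "
from h import *
plan(670,6,22,60)
p,d=camera('side');cv2.imwrite('pics/s1.png',cv2.resize(p[150:290,150:340],None,fx=4,fy=4))
p,d=camera('top');cv2.imwrite('pics/t1.png',cv2.resize(p[90:210,200:360],None,fx=4,fy=4))"
```

```text
time_s: 2.1
ee_pos: [0.6675, 0.006, 0.0631]
eef_rot: [-2.771, 1.56, 2.985]
force: [-0.8, 0.0, -0.4]
grip_width: 0.0657
now [667.5   6.   63.1] jaw 59.8 w 65.7 F [-0.8  0.  -0.4] q [-0.05  0.72  1.28  0.    1.16 -1.09] t 2.1 tilt [-0.01   0.002 -1.   ]
shift [41.1  1.4  2.6] spin -0.003
```

View pics/s1.png

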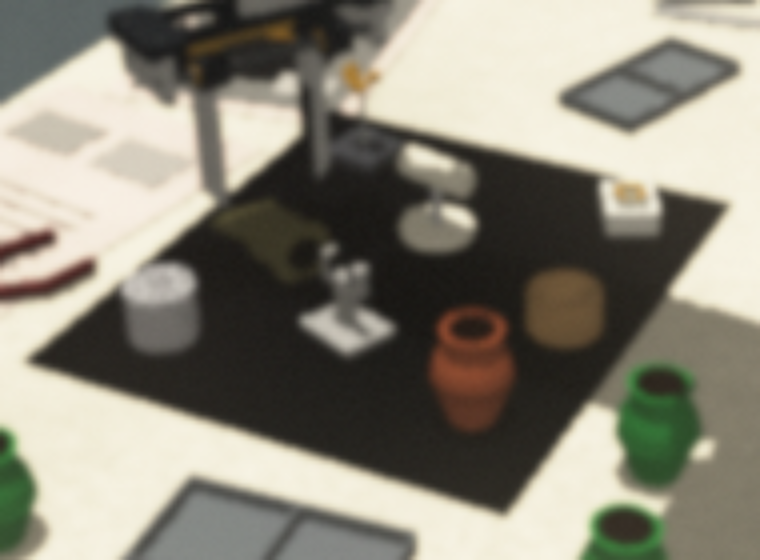

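The fingers straddle the axe, parallel to its sides. The gold is clear of the gripper body. Descend and grip.

```bash
python3 -m handwheel '[[[12,1,3],0,-0.4],[[24,1,3],0,-0.4],[[34,1,3],0,-0.4],[[41,1,3],0,-0.4],[[41,1,3],0,-0.4]]'; python3 -m handwheel '[[[0,0,0],0,0.2],[[0,0,0],0,0.6],[[0,0,0],0,1],[[0,0,0],0,1],[[0,0,0],0,1]]' 25; python3 -c "
from h import *
plan(670,6,22,60)"
```

```text
time_s: 2.7
ee_pos: [0.6728, 0.0053, 0.027]
eef_rot: [-2.985, 1.567, 2.772]
force: [-0.3, 0.2, -0.5]
grip_width: 0.0661
time_s: 3.2
ee_pos: [0.6729, 0.0051, 0.0273]
eef_rot: [-2.928, 1.567, 2.828]
force: [-2.1, -2.1, 1.7]
grip_width: 0.0332
now [672.9   5.1  27.3] jaw 59.8 w 33.2 F [-2.1 -2.1  1.7] q [-0.05  0.77  1.28  0.    1.09 -1.09] t 3.2 tilt [-0.003  0.001 -1.   ]
shift [ 5.4 -0.6 -2.9] spin -0.003
```

```bash
python3 -m handwheel '[[[-10,0,0],0,1],[[-35,0,0],0,1],[[-70,0,0],0,1],[[-105,0,0],0,1],[[-130,0,0],0,1]]' 40; python3 -c "
from h import *
plan(489,357,155,95.2)"
```

```text
time_s: 3.7
ee_pos: [0.6735, 0.0051, 0.1604]
eef_rot: [2.871, 1.569, 2.344]
force: [-0.9, 0.9, -2.7]
grip_width: 0.0327
now [673.5   5.1 160.4] jaw 59.8 w 32.7 F [-0.9  0.9 -2.7] q [-0.05  0.63  1.19  0.    1.33 -1.09] t 3.7 tilt [-0.001  0.001 -1.   ]
shift [   6.   211.5 -336.4] spin -0.617
```

```bash
python3 -m handwheel '[[[0,15,-24],-0.05,1],[[0,40,-64],-0.13,1],[[0,65,-104],-0.21,1],[[0,90,-144],-0.28,1],[[0,115,-184],-0.35,1]]'; python3 -c "
from h import *
plan(489,357,155,95.2)"
```

```text
time_s: 4.2
ee_pos: [0.571, 0.1984, 0.1613]
eef_rot: [2.339, 1.569, 2.165]
force: [1.0, 0.2, -3.2]
grip_width: 0.0325
now [571.  198.4 161.3] jaw 80.0 w 32.5 F [ 1.   0.2 -3.2] q [ 0.27  0.47  1.42  0.    1.25 -1.12] t 4.2 tilt [-0.001  0.001 -1.   ]
shift [   6.6  142.  -108.2] spin -0.265
```

```bash
python3 -m handwheel '[[[0,36,-27],-0.07,1],[[0,72,-54],-0.14,1],[[0,105,-80],-0.2,1],[[0,130,-99],-0.24,1],[[0,142,-108],-0.265,1]]'; python3 -m handwheel '[[[10,0,0],0,1],[[30,0,0],0,1],[[55,0,0],0,1],[[75,0,0],0,1],[[90,0,0],0,1]]'; python3 -c "
from h import *
plan(489.4,356.9,27.5,95.2)
p,d=camera('top');cv2.imwrite('pics/t2.png',cv2.resize(p[150:290,60:250],None,fx=4,fy=4))
p,d=camera('side');cv2.imwrite('pics/s2.png',cv2.resize(p[200:350,130:320],None,fx=4,fy=4))"
```

```text
time_s: 4.7
ee_pos: [0.4877, 0.3591, 0.162]
eef_rot: [1.968, 1.569, 2.063]
force: [1.2, -0.1, -2.4]
grip_width: 0.0328
time_s: 5.2
ee_pos: [0.4879, 0.3576, 0.0701]
eef_rot: [2.836, 1.568, 2.929]
force: [-0.2, -0.4, -3.5]
grip_width: 0.0327
now [487.9 357.6  70.1] jaw 95.3 w 32.7 F [-0.2 -0.4 -3.5] q [ 0.57  0.58  1.49  0.    1.07 -1.09] t 5.2 tilt [-0.002  0.001 -1.   ]
shift [42.6 -0.9  1.5] spin 0.002
```

View pics/s2.png

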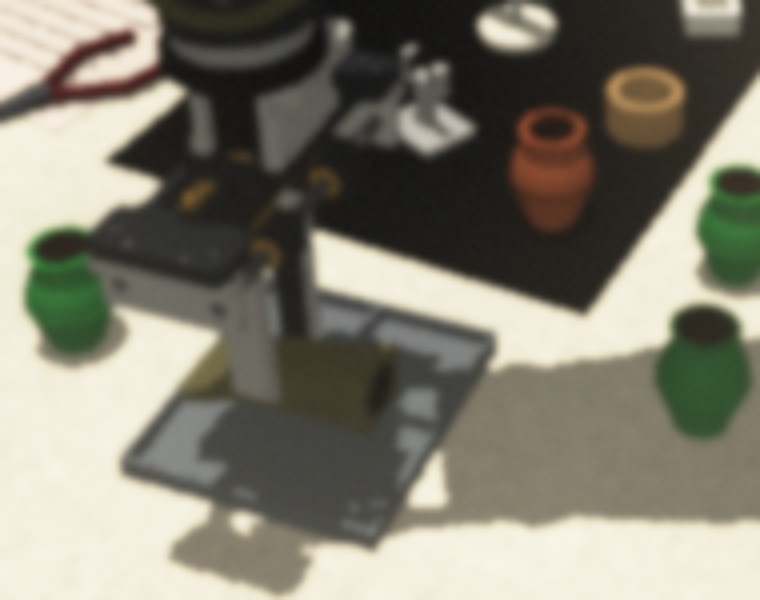

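The axe hangs level over the long compartment, parallel to its walls. Lower it slowly.

```bash
python3 -m handwheel '[[[12,-1,1],0,1],[[23,-1,1],0,1],[[31,-1,1],0,1],[[37,-1,1],0,1],[[39,-1,1],0,1]]'; python3 -m handwheel '[[[0,0,0],0,1],[[0,0,0],0,1],[[0,0,0],0,1],[[0,0,0],0,1],[[0,0,0],0,1]]';python3 -c "
from h import *
plan(489.4,356.9,27.5,95.2)"
```

```text
time_s: 5.8
ee_pos: [0.488, 0.3568, 0.03]
eef_rot: [-3.051, 1.566, -2.958]
force: [-0.2, -0.5, -3.1]
grip_width: 0.0326
time_s: 6.3
ee_pos: [0.4881, 0.3568, 0.0302]
eef_rot: [-3.08, 1.566, -2.987]
force: [0.0, 0.5, -2.8]
grip_width: 0.0327
now [488.1 356.8  30.2] jaw 95.4 w 32.7 F [ 0.   0.5 -2.8] q [ 0.57  0.63  1.51  0.    1.   -1.1 ] t 6.3 tilt [-0.004 -0.001 -1.   ]
shift [ 2.7 -0.1  1.3] spin 0.003
```

```bash
python3 -m handwheel '[[[0.5,0,0],0,1],[[1,0,0],0,1],[[1.5,0,0],0,1],[[2,0,0],0,1],[[2.4,0,0],0,1]]'; python3 -m handwheel '[[[0.3,0,0],0,1],[[0.5,0,0],0,1],[[0.8,0,0],0,1],[[0.8,0,0],0,1],[[0.8,0,0],0,1]]'
```

```text
time_s: 6.8
ee_pos: [0.488, 0.3568, 0.0278]
eef_rot: [-3.074, 1.566, -2.98]
force: [0.4, 0.1, -3.2]
grip_width: 0.0325
time_s: 7.3
ee_pos: [0.4881, 0.3569, 0.0273]
eef_rot: [-3.086, 1.567, -2.992]
force: [-2.4, -2.1, 3.5]
grip_width: 0.0326
```

Contact: Fz went from −3 to +3.5 N. Release narrowly, then lift.

```bash
python3 -m handwheel '[[[0,0,0],0,0.25],[[0,0,0],0,0.2],[[0,0,0],0,0.15],[[0,0,0],0,0.1],[[0,0,0],0,0.1]]'; python3 -m handwheel '[[[-8,0,0],0,0.1],[[-25,0,0],0,0.1],[[-55,0,0],0,0.1],[[-90,0,0],0,0.1],[[-130,0,0],0,0]]'; python3 -c "
from h import *
plan(566,76.6,158,67.4)"
```

```text
time_s: 7.8
ee_pos: [0.4881, 0.3569, 0.0273]
eef_rot: [-3.097, 1.567, -3.003]
force: [-0.7, -0.1, -0.1]
grip_width: 0.0418
time_s: 8.3
ee_pos: [0.4883, 0.3567, 0.1586]
eef_rot: [-3.02, 1.566, -2.927]
force: [-0.2, -0.1, 0.1]
grip_width: 0.0461
now [488.3 356.7 158.6] jaw 95.4 w 46.1 F [-0.2 -0.1  0.1] q [ 0.57  0.48  1.42  0.    1.25 -1.1 ] t 8.3 tilt [-0.005 -0.001 -1.   ]
shift [   0.5 -286.1   51.2] spin 0.488
```

```bash
python3 -m handwheel '[[[0,-30,5],0.1,0],[[0,-75,13],0.22,0],[[0,-120,21],0.34,0],[[0,-165,30],0.45,0],[[0,-210,38],0.488,0]]'; python3 -c "
from h import *
plan(566,76.6,100,67.4)
p,d,W=pts('top');cv2.imwrite('pics/t3.png',cv2.resize(p[150:290,60:250],None,fx=4,fy=4))"
```

```text
time_s: 8.8
ee_pos: [0.546, 0.1495, 0.1594]
eef_rot: [-2.531, 1.567, -2.929]
force: [0.9, 0.6, 0.0]
grip_width: 0.0468
now [546.  149.5 159.4] jaw 67.2 w 46.8 F [0.9 0.6 0. ] q [ 0.2   0.39  1.54 -0.    1.21 -0.97] t 8.8 tilt [-0.004 -0.001 -1.   ]
shift [ 59.4 -59.3  46.9] spin -0.004
```

View pics/t3.png

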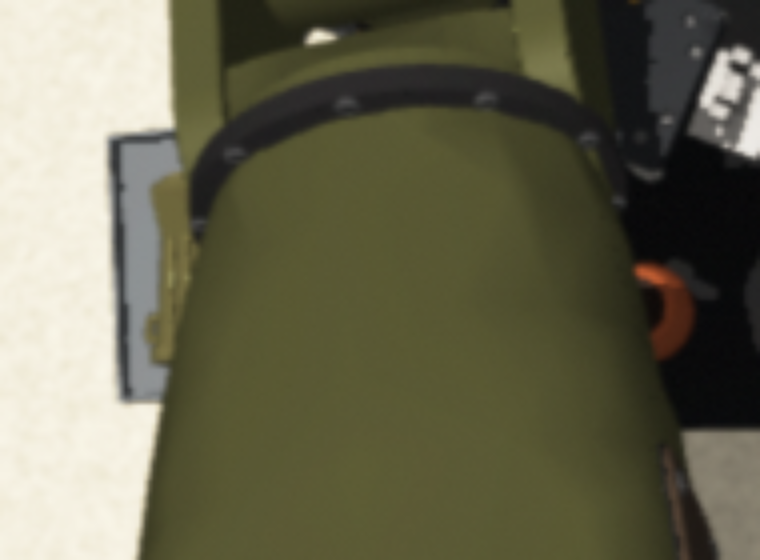

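The arm hides most of the tray. The visible part of the axe (crop 155–185, 175–360) sits inside with its loop clear of the left wall. On to the fork.

```bash
python3 -m handwheel '[[[5,-20,16],0,0],[[20,-42,33],0,0],[[35,-57,45],0,0],[[50,-59,47],0,0],[[60,-59,47],0,0]]'; python3 -c "
from h import *
plan(566,76.6,37,67.4)
p,d=camera('side');cv2.imwrite('pics/s3.png',cv2.resize(p[150:290,150:340],None,fx=4,fy=4))"
```

```text
time_s: 9.35
ee_pos: [0.5672, 0.0712, 0.0985]
eef_rot: [-2.283, 1.566, -2.686]
force: [-0.2, 0.4, 0.0]
grip_width: 0.0471
now [567.2  71.2  98.5] jaw 66.9 w 47.1 F [-0.2  0.4  0. ] q [ 0.06  0.47  1.58 -0.    1.09 -1.1 ] t 9.3 tilt [-0.005 -0.002 -1.   ]
shift [61.5  4.8 -3. ] spin -0.009
```

View pics/s3.png

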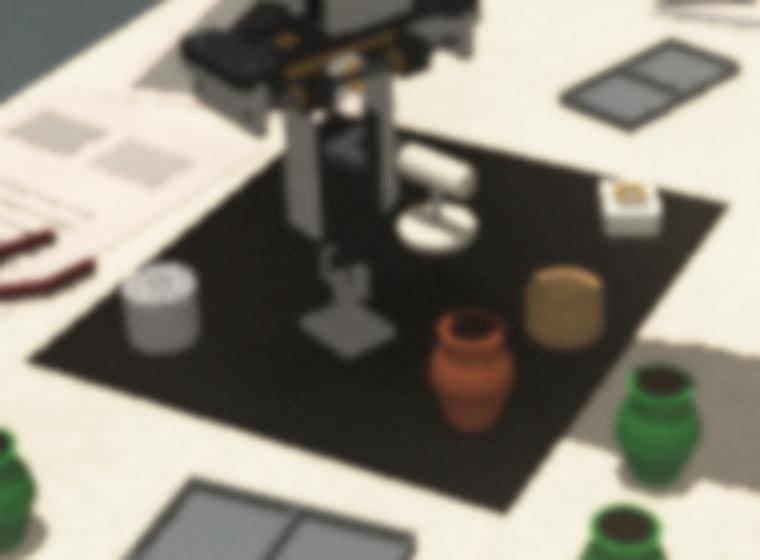

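The fingers straddle the fork (crop ~(345,280)) and the white stand is clear. Descend and grip.

```bash
python3 -m handwheel '[[[0,5,-3],-0.009,0],[[20,5,-3],-0.009,0],[[40,5,-3],-0.009,0],[[57,5,-3],-0.009,0],[[61,5,-3],-0.009,0]]'; python3 -m handwheel '[[[0,0,0],0,0.5],[[0,0,0],0,0.8],[[0,0,0],0,1],[[0,0,0],0,1],[[0,0,0],0,1]]' 30; python3 -m handwheel '[[[-10,0,0],0,1],[[-30,0,0],0,1],[[-60,0,0],0,1],[[-90,0,0],0,1],[[-120,0,0],0,1]]'; python3 -c "
from h import *
a=np.radians(5.2);c=np.array([489.9,323.3]);R=np.array([[np.cos(a),-np.sin(a)],[np.sin(a),np.cos(a)]])
for l in((35,-41.5),(-35,-41.5)):print(c+R@l)
plan(*(c+R@[35,-41.5]),160,95.2)"
```

```text
time_s: 9.9
ee_pos: [0.5645, 0.0785, 0.0351]
eef_rot: [-2.47, 1.562, -2.862]
force: [-0.1, 0.4, 0.4]
grip_width: 0.0473
time_s: 10.4
ee_pos: [0.5647, 0.0785, 0.0356]
eef_rot: [-2.439, 1.563, -2.831]
force: [-0.3, -0.4, -0.3]
grip_width: 0.0105
time_s: 10.9
ee_pos: [0.5654, 0.0787, 0.1575]
eef_rot: [-2.443, 1.563, -2.835]
force: [0.1, -0.3, -1.4]
grip_width: 0.0097
[528.51720603 285.14293776]
[458.80529813 278.79865715]
now [565.4  78.7 157.5] jaw 67.5 w 9.7 F [ 0.1 -0.3 -1.4] q [ 0.07  0.41  1.53 -0.    1.22 -1.1 ] t 10.9 tilt [-0.007 -0.002 -1.   ]
shift [  -2.7  176.7 -113. ] spin -0.483
```

```bash
python3 -m handwheel '[[[0,20,-13],-0.05,1],[[0,57,-36],-0.17,1],[[0,95,-61],-0.29,1],[[0,132,-84],-0.41,1],[[0,164,-105],-0.483,1]]'; python3 -m handwheel '[[[10,13,-8],0,1],[[30,13,-8],0,1],[[55,13,-8],0,1],[[75,13,-8],0,1],[[85,13,-8],0,1]]';  python3 -c "
from h import *
plan(528.5,285.1,36,95.2)"
```

```text
time_s: 11.4
ee_pos: [0.5304, 0.2723, 0.1582]
eef_rot: [-2.951, 1.564, -2.855]
force: [0.4, -0.7, -1.7]
grip_width: 0.0095
time_s: 11.9
ee_pos: [0.5198, 0.2835, 0.0716]
eef_rot: [-2.905, 1.561, -2.81]
force: [-1.0, 0.1, -1.8]
grip_width: 0.0096
now [519.8 283.5  71.6] jaw 95.4 w 9.6 F [-1.   0.1 -1.8] q [ 0.44  0.55  1.53  0.    1.07 -1.23] t 11.9 tilt [-0.009 -0.003 -1.   ]
shift [35.5  0.9  9.2] spin 0.004
```

```bash
python3 -m handwheel '[[[6,1,9],0,1],[[14,1,9],0,1],[[22,1,9],0,1],[[29,1,9],0,1],[[33,1,9],0,1]]'; python3 -m handwheel '[[[0.5,0,0],0,1],[[1,0,0],0,1],[[1.5,0,0],0,1],[[2,0,0],0,1],[[2.2,0,0],0,1]]';  python3 -c "
from h import *
plan(528.5,285.1,36,95.2)"
```

```text
time_s: 12.4
ee_pos: [0.5282, 0.2851, 0.0379]
eef_rot: [-2.899, 1.561, -2.804]
force: [0.3, 0.6, -1.1]
grip_width: 0.01
time_s: 12.9
ee_pos: [0.5282, 0.2851, 0.0358]
eef_rot: [-2.901, 1.561, -2.806]
force: [-0.6, 0.1, -1.8]
grip_width: 0.0096
now [528.2 285.1  35.8] jaw 95.4 w 9.6 F [-0.6  0.1 -1.8] q [ 0.43  0.62  1.52  0.    1.01 -1.23] t 12.9 tilt [-0.009 -0.003 -1.   ]
shift [-0.2 -0.   0.3] spin 0.004
```

```bash
python3 -m handwheel '[[[0.3,0,0],0,1],[[0.6,0,0],0,1],[[0.8,0,0],0,1],[[0.8,0,0],0,1],[[0.8,0,0],0,1]]'; python3 -m handwheel '[[[0,0,0],0,0.75],[[0,0,0],0,0.7],[[0,0,0],0,0.65],[[0,0,0],0,0.6],[[0,0,0],0,0.5]]'; python3 -m handwheel '[[[-10,0,0],0,0.5],[[-30,0,0],0,0.5],[[-60,0,0],0,0],[[-95,0,0],0,-0.4],[[-135,0,0],0,-0.5]]'; python3 -c "
from h import *
plan(671,132.5,170,67)"
```

```text
time_s: 13.4
ee_pos: [0.5283, 0.2852, 0.0356]
eef_rot: [-2.904, 1.561, -2.81]
force: [-3.4, -1.7, 5.0]
grip_width: 0.0101
time_s: 13.9
ee_pos: [0.5283, 0.2851, 0.0355]
eef_rot: [-2.901, 1.561, -2.806]
force: [-0.5, 0.2, -0.4]
grip_width: 0.0224
time_s: 14.4
ee_pos: [0.5291, 0.2854, 0.172]
eef_rot: [-2.895, 1.56, -2.801]
force: [1.0, -1.1, 0.5]
grip_width: 0.0438
now [529.1 285.4 172. ] jaw 95.4 w 43.8 F [ 1.  -1.1  0.5] q [ 0.43  0.46  1.42  0.    1.28 -1.23] t 14.4 tilt [-0.01  -0.004 -1.   ]
shift [   1.2 -165.6  126.8] spin 0.496
```

```bash
python3 -m handwheel '[[[0,-26,20],0,-0.53],[[0,-62,48],0,-0.53],[[0,-98,75],0,-0.53],[[0,-130,100],0,-0.53],[[0,-166,127],0,-0.53]]'; python3 -c "
from h import *
plan(670.5,132.4,32,95.4)
p,d=camera('top');cv2.imwrite('pics/t4.png',cv2.resize(p[90:290,60:320],None,fx=3,fy=3))"
```

```text
time_s: 14.9
ee_pos: [0.6721, 0.131, 0.1722]
eef_rot: [-2.889, 1.561, -2.794]
force: [-0.8, 0.2, 0.3]
grip_width: 0.0718
now [672.1 131.  172.2] jaw 95.4 w 71.8 F [-0.8  0.2  0.3] q [ 0.14  0.65  1.13 -0.    1.38 -1.53] t 14.9 tilt [-0.009 -0.003 -1.   ]
shift [ 1.402e+02  1.900e+00 -1.000e-01] spin 0.001
```

View pics/t4.png

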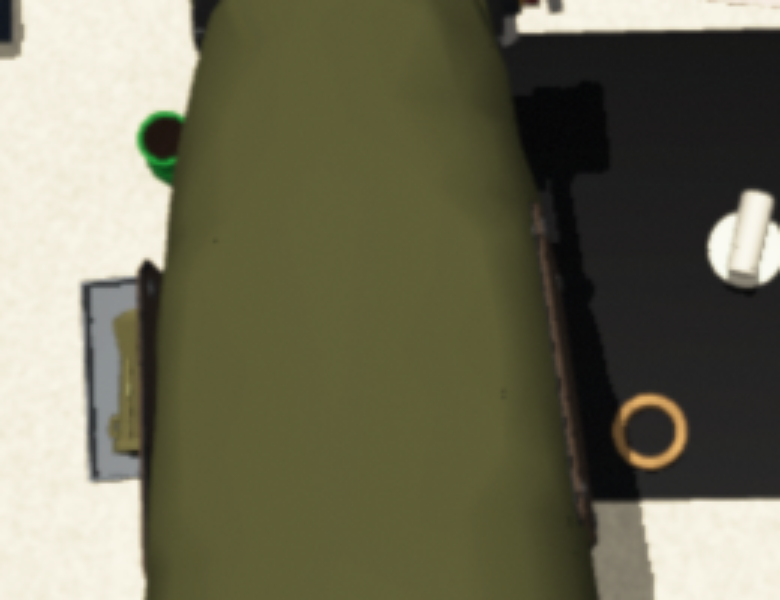

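The arm hides the canister from above; the axe still lies in its compartment. Descend on the canister.

```bash
python3 -m handwheel '[[[20,2,0],0,-0.53],[[55,2,0],0,-0.53],[[90,2,0],0,-0.53],[[122,2,0],0,-0.53],[[140,2,0],0,-0.53]]'; python3 -c "
from h import *
plan(670.5,132.4,32,95.4)"; python3 -m handwheel '[[[0,0,0],0,0],[[0,0,0],0,0.5],[[0,0,0],0,1],[[0,0,0],0,1],[[0,0,0],0,1]]' 20; python3 -c "
from h import *
plan(670.5,132.4,32,95.4)"
```

```text
time_s: 15.45
ee_pos: [0.6729, 0.1265, 0.0294]
eef_rot: [-2.822, 1.558, -2.732]
force: [0.5, -0.6, 0.9]
grip_width: 0.0718
now [672.9 126.5  29.4] jaw 95.2 w 71.8 F [ 0.5 -0.6  0.9] q [ 0.13  0.79  1.23 -0.    1.13 -1.53] t 15.4 tilt [-0.011 -0.005 -1.   ]
shift [-2.6  6.  -1.9] spin -0.004
time_s: 15.95
ee_pos: [0.6737, 0.1268, 0.0314]
eef_rot: [-2.755, 1.561, -2.664]
force: [-1.4, -0.1, 7.5]
grip_width: 0.0458
now [673.7 126.8  31.4] jaw 95.2 w 45.8 F [-1.4 -0.1  7.5] q [ 0.13  0.79  1.23 -0.    1.13 -1.53] t 15.9 tilt [-0.009 -0.004 -1.   ]
shift [-0.6  5.9 -2.7] spin -0.003
```

```bash
python3 -m handwheel '[[[-10,0,0],0,1],[[-30,0,0],0,1],[[-60,0,0],0,1],[[-90,0,0],0,1],[[-130,0,0],0,1]]'; python3 -c "
from h import *
plan(461.5,279,160,95.2)
p,d=camera('side');cv2.imwrite('pics/s4.png',cv2.resize(p[100:340,130:360],None,fx=2.5,fy=2.5))"
```

```text
time_s: 16.45
ee_pos: [0.6743, 0.1272, 0.1625]
eef_rot: [-2.793, 1.56, -2.702]
force: [-0.0, -0.3, -0.8]
grip_width: 0.0452
now [674.3 127.2 162.5] jaw 95.2 w 45.2 F [-0.  -0.3 -0.8] q [ 0.13  0.66  1.13 -0.    1.36 -1.53] t 16.4 tilt [-0.01  -0.005 -1.   ]
shift [   3.9  170.4 -198.1] spin -0.0
```

View pics/s4.png

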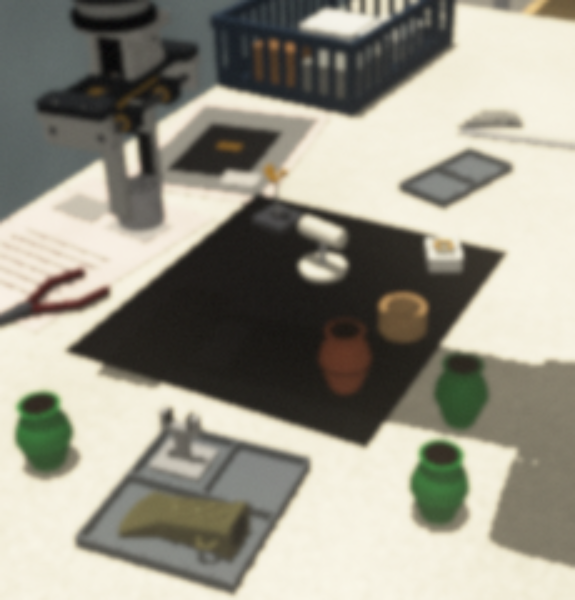

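Axe flat in its compartment, fork standing in the far small one, canister held. Move to the empty compartment.

```bash
python3 -m handwheel '[[[0,14,-16],0,1],[[0,42,-49],0,1],[[0,74,-86],0,1],[[0,105,-122],0,1],[[0,136,-158],0,1]]'; python3 -m handwheel '[[[0,15,-18],0,1],[[0,30,-35],0,1],[[0,34,-40],0,1],[[0,34,-40],0,1],[[0,34,-40],0,1]]'; python3 -c "
from h import *
plan(461.5,279,33,95.2)"
```

```text
time_s: 17.0
ee_pos: [0.5054, 0.2495, 0.1717]
eef_rot: [-1.069, 1.567, -0.978]
force: [-0.1, -0.0, -0.7]
grip_width: 0.0459
time_s: 17.5
ee_pos: [0.4632, 0.2793, 0.1718]
eef_rot: [-0.932, 1.567, -0.842]
force: [0.3, 0.5, -0.6]
grip_width: 0.0458
now [463.2 279.3 171.8] jaw 95.2 w 45.8 F [ 0.3  0.5 -0.6] q [ 0.48  0.32  1.61 -0.    1.21 -1.18] t 17.5 tilt [ 0.002 -0.003 -1.   ]
shift [138.8   0.3  -2. ] spin -0.001
```

```bash
python3 -m handwheel '[[[20,0,-2],0,1],[[50,0,-2],0,1],[[80,0,-2],0,1],[[105,0,-2],0,1],[[120,0,-2],0,1]]'; python3 -m handwheel '[[[2,0,0],0,1],[[5,0,0],0,1],[[8,0,0],0,1],[[11,0,0],0,1],[[14,0,0],0,1]]'; python3 -c "
from h import *
plan(461.5,279,32,95.2)"
```

```text
time_s: 18.0
ee_pos: [0.4617, 0.2776, 0.0497]
eef_rot: [-1.542, 1.567, -1.453]
force: [-0.8, 0.1, 0.4]
grip_width: 0.0456
time_s: 18.5
ee_pos: [0.462, 0.2776, 0.036]
eef_rot: [-1.302, 1.567, -1.213]
force: [-0.4, 0.0, -0.6]
grip_width: 0.0457
now [462.  277.6  36. ] jaw 95.1 w 45.7 F [-0.4  0.  -0.6] q [ 0.47  0.5   1.71 -0.    0.93 -1.18] t 18.5 tilt [ 0.001 -0.003 -1.   ]
shift [ 4.   1.4 -0.4] spin -0.002
```

```bash
python3 -m handwheel '[[[1,0,0],0,1],[[2,0,0],0,1],[[3,0,0],0,1],[[4,0,0],0,1],[[4.5,0,0],0,1]]'; python3 -c "
from h import *
plan(461.5,279,31.5,95.2)"
```

```text
time_s: 19.0
ee_pos: [0.4621, 0.2777, 0.0315]
eef_rot: [-1.252, 1.567, -1.164]
force: [0.8, -1.2, 2.3]
grip_width: 0.046
now [462.1 277.7  31.5] jaw 95.1 w 46.0 F [ 0.8 -1.2  2.3] q [ 0.47  0.51  1.71 -0.    0.92 -1.18] t 19.0 tilt [ 0.001 -0.003 -1.   ]
shift [ 0.   1.4 -0.4] spin -0.002
```

```bash
python3 -m handwheel '[[[0,0,0],0,-0.05],[[0,0,0],0,-0.12],[[0,0,0],0,-0.2],[[0,0,0],0,-0.23],[[0,0,0],0,-0.23]]'; python3 -m handwheel '[[[-10,0,0],0,-0.23],[[-30,0,0],0,-0.23],[[-60,0,0],0,-0.5],[[-95,0,0],0,-0.55],[[-140,0,0],0,-0.55]]'; python3 -c "
from h import *
plan(453,123,172,55)
p,d=camera('side');cv2.imwrite('pics/s5.png',p)"
```

```text
time_s: 19.5
ee_pos: [0.462, 0.2777, 0.0316]
eef_rot: [-1.26, 1.567, -1.172]
force: [0.2, -0.3, -0.2]
grip_width: 0.0579
time_s: 20.0
ee_pos: [0.4612, 0.2778, 0.1727]
eef_rot: [-1.71, 1.567, -1.621]
force: [-0.9, 1.2, 0.4]
grip_width: 0.0726
now [461.2 277.8 172.7] jaw 95.1 w 72.6 F [-0.9  1.2  0.4] q [ 0.48  0.32  1.61 -0.    1.22 -1.18] t 20.0 tilt [-0.    -0.004 -1.   ]
shift [   1.3 -153.5  -21.8] spin 0.7
```

```bash
python3 -m handwheel '[[[0,-35,-5],0.14,-0.55],[[0,-75,-11],0.28,-0.55],[[0,-115,-16],0.42,-0.55],[[0,-145,-20],0.56,-0.55],[[0,-154,-22],0.7,-0.55]]'; python3 -m handwheel '[[[15,0,0],0,-0.55],[[35,0,0],0,-0.55],[[50,0,0],0,-0.55],[[60,0,0],0,-0.55],[[60,0,0],0,-0.55]]'; python3 -c "
from h import *
plan(453,123,34,55)
p,d=camera('side');cv2.imwrite('pics/s5.png',cv2.resize(p[130:330,150:350],None,fx=3,fy=3))"
```

```text
time_s: 20.55
ee_pos: [0.4553, 0.1215, 0.1816]
eef_rot: [0.696, 1.56, 0.077]
force: [0.2, -0.4, -0.2]
grip_width: 0.0727
time_s: 21.05
ee_pos: [0.4555, 0.1215, 0.121]
eef_rot: [0.684, 1.562, 0.065]
force: [-0.5, 0.1, -0.1]
grip_width: 0.0729
now [455.5 121.5 121. ] jaw 54.5 w 72.9 F [-0.5  0.1 -0.1] q [ 0.18  0.23  1.85 -0.    1.05 -0.77] t 21.1 tilt [ 0.009  0.001 -1.   ]
shift [86.9 -0.8 -3.5] spin -0.008
```

View pics/s5.png

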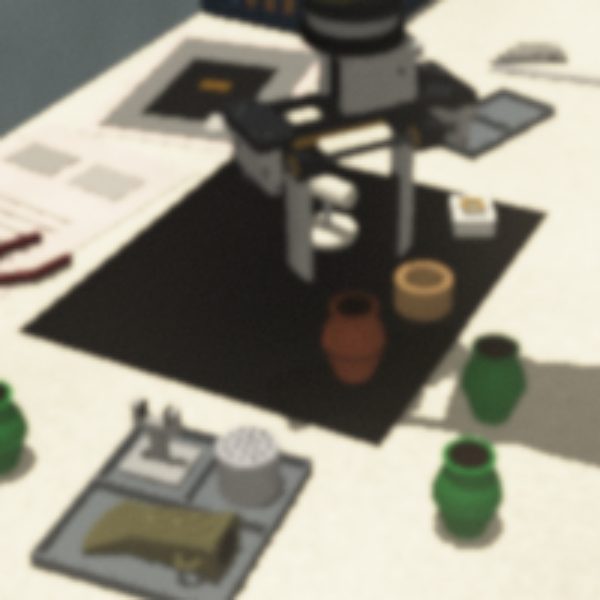

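Tray three is complete: axe, fork and canister each in place. The fingers straddle the terracotta jar (crop ~(353,335)). Descend and grip it lightly.

```bash
python3 -m handwheel '[[[15,-1,-3],0,-0.55],[[35,-1,-3],0,-0.55],[[55,-1,-3],0,-0.55],[[75,-1,-3],0,-0.55],[[87,-1,-3],0,-0.55]]'; python3 -m handwheel '[[[0,0,0],0,-0.3],[[0,0,0],0,-0.1],[[0,0,0],0,0.1],[[0,0,0],0,0.3],[[0,0,0],0,0.3]]' 15; python3 -c "
from h import *
plan(453,123,34,55)"
```

```text
time_s: 21.6
ee_pos: [0.4539, 0.1227, 0.0344]
eef_rot: [0.696, 1.56, 0.077]
force: [-0.3, 0.5, 1.0]
grip_width: 0.0729
time_s: 22.1
ee_pos: [0.4544, 0.1227, 0.0353]
eef_rot: [0.705, 1.559, 0.086]
force: [-1.4, -0.6, 7.9]
grip_width: 0.0488
now [454.4 122.7  35.3] jaw 54.5 w 48.8 F [-1.4 -0.6  7.9] q [ 0.19  0.37  1.91 -0.    0.84 -0.76] t 22.1 tilt [ 0.012  0.001 -1.   ]
shift [ 1.3 -0.6 -1.3] spin -0.008
```

```bash
python3 -m handwheel '[[[-3,0,0],0,0.3],[[-10,0,0],0,0.3],[[-25,0,0],0,0.3],[[-40,0,0],0,0.3],[[-50,0,0],0,0.3]]'; python3 -c "
from h import *
plan(453,123,34,55)
p,d=camera('side');cv2.imwrite('pics/s6.png',cv2.resize(p[130:330,150:350],None,fx=3,fy=3))"
```

```text
time_s: 22.6
ee_pos: [0.4541, 0.1228, 0.0867]
eef_rot: [0.715, 1.558, 0.097]
force: [0.6, 0.2, -1.4]
grip_width: 0.0488
now [454.1 122.8  86.7] jaw 54.5 w 48.8 F [ 0.6  0.2 -1.4] q [ 0.19  0.28  1.88 -0.    0.96 -0.76] t 22.6 tilt [ 0.013  0.001 -1.   ]
shift [52.7 -0.9 -1.6] spin -0.008
```

View pics/s6.png

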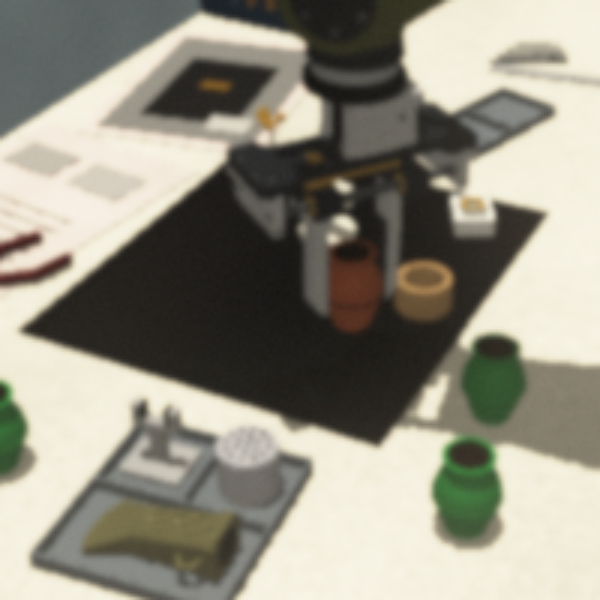

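Jar held upright. Raise it and carry it to tray two's far compartment.

```bash
python3 -m handwheel '[[[-10,0,0],0,0.3],[[-25,0,0],0,0.3],[[-45,0,0],0,0.3],[[-65,0,0],0,0.3],[[-75,0,0],0,0.3]]'; python3 -c "
from h import *
plan(507.3,-377.4,160,-16.7)"
```

```text
time_s: 23.15
ee_pos: [0.4539, 0.1229, 0.1644]
eef_rot: [0.735, 1.554, 0.116]
force: [1.0, -1.4, -1.0]
grip_width: 0.049
now [453.9 122.9 164.4] jaw 54.6 w 49.0 F [ 1.  -1.4 -1. ] q [ 0.19  0.17  1.82 -0.    1.14 -0.76] t 23.1 tilt [ 0.016  0.002 -1.   ]
shift [   4.3 -376.6  333.6] spin 1.244
```

```bash
python3 -m handwheel '[[[0,-15,13],0.06,0.3],[[0,-45,40],0.17,0.3],[[0,-79,70],0.29,0.3],[[0,-113,100],0.41,0.3],[[0,-147,130],0.52,0.3]]'; python3 -c "
from h import *
plan(507.3,-377.4,160,-16.7)"
```

```text
time_s: 23.65
ee_pos: [0.4742, -0.074, 0.1642]
eef_rot: [1.269, 1.555, 0.125]
force: [1.0, 0.8, -1.1]
grip_width: 0.049
now [474.2 -74.  164.2] jaw 24.5 w 49.0 F [ 1.   0.8 -1.1] q [-0.23  0.19  1.79  0.01  1.14 -0.66] t 23.6 tilt [ 0.016  0.002 -1.   ]
shift [  4.1 -95.7 289.8] spin 0.719
```

```bash
python3 -m handwheel '[[[0,-13,40],0.11,0.3],[[0,-26,80],0.22,0.3],[[0,-39,118],0.33,0.3],[[0,-51,156],0.43,0.3],[[0,-61,185],0.52,0.3]]'; python3 -c "
from h import *
plan(507.3,-377.4,160,-16.7)"
```

```text
time_s: 24.15
ee_pos: [0.495, -0.2698, 0.1636]
eef_rot: [1.824, 1.555, 0.155]
force: [0.7, 0.5, -0.4]
grip_width: 0.0493
now [ 495.  -269.8  163.6] jaw -5.6 w 49.3 F [ 0.7  0.5 -0.4] q [-0.57  0.37  1.56  0.01  1.2  -0.47] t 24.1 tilt [ 0.015  0.002 -1.   ]
shift [  3.5  22.7 105.9] spin 0.194
```

```bash
python3 -m handwheel '[[[0,8,36],0.07,0.3],[[0,15,70],0.14,0.3],[[0,20,95],0.18,0.3],[[0,23,106],0.194,0.3],[[0,23,106],0.194,0.3]]'; python3 -m handwheel '[[[15,0,0],0,0.3],[[40,0,0],0,0.3],[[65,0,0],0,0.3],[[85,0,0],0,0.3],[[100,0,0],0,0.3]]'; python3 -c "
from h import *
plan(507.3,-377.4,36,-16.7)
p,d=camera('side');cv2.imwrite('pics/s7.png',cv2.resize(p[60:230,220:400],None,fx=3,fy=3))"
```

```text
time_s: 24.65
ee_pos: [0.5073, -0.378, 0.1628]
eef_rot: [2.07, 1.556, 0.207]
force: [-0.9, 0.8, -1.2]
grip_width: 0.0486
time_s: 25.15
ee_pos: [0.5084, -0.3759, 0.0605]
eef_rot: [2.206, 1.557, 0.345]
force: [-0.4, -0.1, -0.0]
grip_width: 0.0488
now [ 508.4 -375.9   60.5] jaw -16.6 w 48.8 F [-0.4 -0.1 -0. ] q [-0.7   0.64  1.42  0.01  1.08 -0.42] t 25.1 tilt [ 0.013  0.005 -1.   ]
shift [24.5 -0.9  1.9] spin 0.001
```

View pics/s7.png

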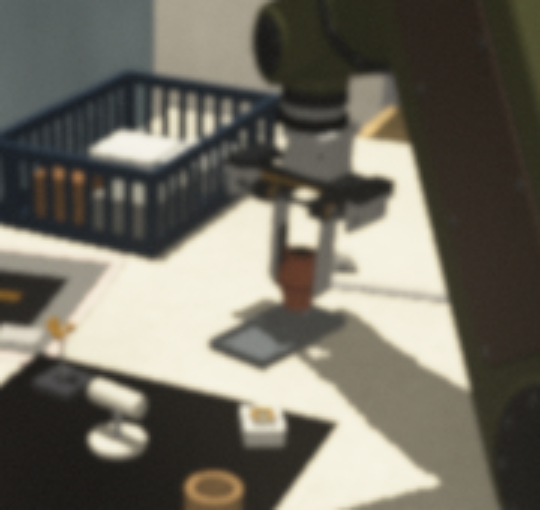

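The jar hangs upright over the far compartment. Lower it slowly.

```bash
python3 -m handwheel '[[[6,-1,2],0,0.3],[[11,-1,2],0,0.3],[[16,-1,2],0,0.3],[[20,-1,2],0,0.3],[[21,-1,2],0,0.3]]'; python3 -m handwheel '[[[0.5,0,0],0,0.3],[[1,0,0],0,0.3],[[1.5,0,0],0,0.3],[[2,0,0],0,0.3],[[2.5,0,0],0,0.3]]'; python3 -c "
from h import *
plan(507.3,-377.4,35.5,-16.7)"
```

```text
time_s: 25.7
ee_pos: [0.5065, -0.3771, 0.0373]
eef_rot: [2.379, 1.558, 0.517]
force: [-0.4, -1.5, -0.2]
grip_width: 0.0489
time_s: 26.2
ee_pos: [0.5067, -0.3771, 0.0354]
eef_rot: [2.362, 1.558, 0.5]
force: [-3.0, 4.7, 9.0]
grip_width: 0.0489
now [ 506.7 -377.1   35.4] jaw -16.7 w 48.9 F [-3.   4.7  9. ] q [-0.7   0.67  1.43  0.01  1.04 -0.42] t 26.2 tilt [ 0.011  0.006 -1.   ]
shift [-0.1  0.6  0.2] spin 0.001
```

Contact (9 N). Ease back slightly and open slowly.

```bash
python3 -m handwheel '[[[-0.3,0,0],0,0.3],[[-0.3,0,0],0,-0.05],[[-0.3,0,0],0,-0.1],[[-0.3,0,0],0,-0.2],[[-0.3,0,0],0,-0.32]]'; python3 -m handwheel '[[[0,0,0],0,-0.32],[[-5,0,0],0,-0.32],[[-15,0,0],0,-0.32],[[-35,0,0],0,-0.4],[[-65,0,0],0,-0.55]]';  python3 -m handwheel '[[[-30,0,0],0,-0.55],[[-60,0,0],0,-0.55],[[-60,0,0],0,-0.55],[[-60,0,0],0,-0.55],[[-60,0,0],0,-0.55]]'; python3 -c "
from h import *
plan(440.6,10.5,160,0)"
```

```text
time_s: 26.7
ee_pos: [0.5067, -0.3771, 0.0357]
eef_rot: [2.354, 1.558, 0.493]
force: [-0.2, 1.0, -0.2]
grip_width: 0.0604
time_s: 27.2
ee_pos: [0.5055, -0.3771, 0.101]
eef_rot: [2.514, 1.558, 0.652]
force: [0.4, -0.1, 0.1]
grip_width: 0.0706
time_s: 27.7
ee_pos: [0.5046, -0.3773, 0.1601]
eef_rot: [2.63, 1.559, 0.768]
force: [-0.2, 0.1, 0.4]
grip_width: 0.0733
now [ 504.6 -377.3  160.1] jaw -16.7 w 73.3 F [-0.2  0.1  0.4] q [-0.71  0.53  1.34  0.01  1.27 -0.42] t 27.7 tilt [ 0.009  0.008 -1.   ]
shift [   2.8 -172.5 -353.1] spin -0.291
```

```bash
python3 -m handwheel '[[[0,-18,-36],0,-0.55],[[0,-37,-75],0,-0.55],[[0,-55,-113],0,-0.55],[[0,-74,-151],0,-0.55],[[0,-92,-188],0,-0.55]]'; python3 -c "
from h import *
plan(440.6,10.5,160,-16.7)"
```

```text
time_s: 28.2
ee_pos: [0.4693, -0.169, 0.1605]
eef_rot: [2.785, 1.559, 0.924]
force: [0.4, 0.5, 1.0]
grip_width: 0.0732
now [ 469.3 -169.   160.5] jaw -16.7 w 73.2 F [0.4 0.5 1. ] q [-0.42  0.24  1.74  0.01  1.16 -0.14] t 28.2 tilt [ 0.007  0.009 -1.   ]
shift [   2.   -79.  -163.7] spin 0.0
```

```bash
python3 -m handwheel '[[[0,-20,-42],0,-0.55],[[0,-40,-84],0,-0.55],[[0,-60,-124],0,-0.55],[[0,-75,-154],0,-0.55],[[0,-79,-164],0,-0.55]]'; python3 -m handwheel '[[[15,0,0],0,-0.55],[[40,0,0],0,-0.55],[[65,0,0],0,-0.55],[[75,0,0],0,-0.55],[[75,0,0],0,-0.55]]'; python3 -c "
from h import *
plan(440.6,10.5,30,-16.7)
p,d=camera('top');q,d=camera('side');cv2.imwrite('pics/s8.png',np.hstack([cv2.resize(q[60:280,220:400],(400,489)),cv2.resize(p[140:260,370:500],(400,489))]))"
```

```text
time_s: 28.7
ee_pos: [0.4397, 0.0131, 0.1614]
eef_rot: [2.903, 1.56, 1.044]
force: [-0.0, -0.6, -0.3]
grip_width: 0.0729
time_s: 29.2
ee_pos: [0.4395, 0.0134, 0.0852]
eef_rot: [-3.115, 1.561, 1.309]
force: [1.0, 0.2, 0.8]
grip_width: 0.0727
now [439.5  13.4  85.2] jaw -16.6 w 72.7 F [1.  0.2 0.8] q [-0.06  0.23  1.96  0.01  0.95  0.22] t 29.2 tilt [ 0.003  0.01  -1.   ]
shift [55.2  1.9  3. ] spin 0.003
```

View pics/s8.png

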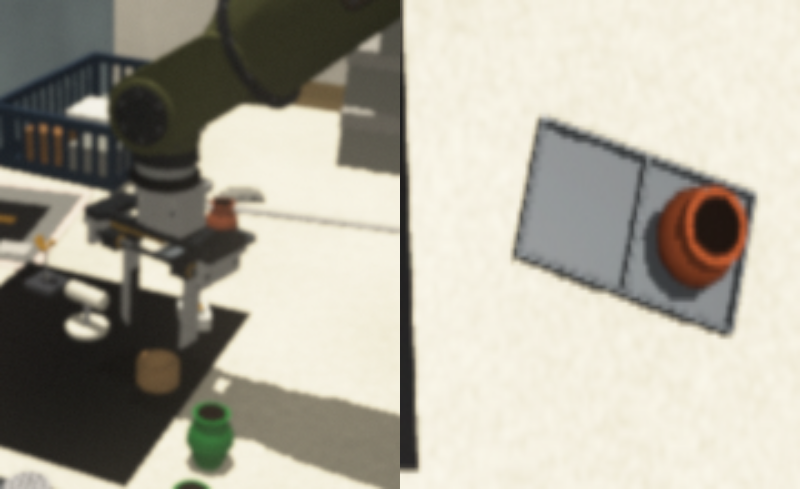

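The jar stands in the right-hand compartment; the ring is below the fingers. Take it.

```bash
python3 -m handwheel '[[[10,2,3],0,-0.55],[[25,2,3],0,-0.55],[[40,2,3],0,-0.55],[[52,2,3],0,-0.55],[[55,2,3],0,-0.55]]'; python3 -m handwheel '[[[0,0,0],0,-0.3],[[0,0,0],0,-0.1],[[0,0,0],0,0.1],[[0,0,0],0,0.3],[[0,0,0],0,0.3]]' 12;  python3 -c "
from h import *
plan(440.6,10.5,30,-16.7)"; python3 -m handwheel '[[[-5,0,0],0,0.3],[[-25,0,0],0,0.3],[[-60,0,0],0,0.3],[[-95,0,0],0,0.3],[[-130,0,0],0,0.3]]'; python3 -c "
from h import *
plan(528.3,-307.4,150,-16.7)"
```

```text
time_s: 29.8
ee_pos: [0.4416, 0.0104, 0.031]
eef_rot: [2.976, 1.56, 1.117]
force: [-0.1, -0.7, -0.4]
grip_width: 0.0726
time_s: 30.3
ee_pos: [0.4419, 0.0104, 0.0315]
eef_rot: [2.888, 1.56, 1.029]
force: [-0.3, -0.5, 4.1]
grip_width: 0.0506
now [441.9  10.4  31.5] jaw -16.6 w 50.6 F [-0.3 -0.5  4.1] q [-0.07  0.33  1.99  0.01  0.82  0.21] t 30.3 tilt [ 0.006  0.009 -1.   ]
shift [ 1.5 -1.3  0.3] spin 0.003
time_s: 30.8
ee_pos: [0.4408, 0.0092, 0.1631]
eef_rot: [2.903, 1.56, 1.043]
force: [-0.2, 0.5, 0.4]
grip_width: 0.0505
now [440.8   9.2 163.1] jaw -16.5 w 50.5 F [-0.2  0.5  0.4] q [-0.07  0.11  1.89  0.01  1.14  0.22] t 30.8 tilt [ 0.005  0.009 -1.   ]
shift [ 10.7 174.  278.7] spin 0.003
```

```bash
python3 -m handwheel '[[[0,12,20],0,0.3],[[0,34,55],0,0.3],[[0,57,91],0,0.3],[[0,79,127],0,0.3],[[0,100,160],0,0.3]]'; python3 -m handwheel '[[[0,22,35],0,0.3],[[0,44,70],0,0.3],[[0,62,100],0,0.3],[[0,74,119],0,0.3],[[0,74,119],0,0.3]]'; python3 -c "
from h import *
plan(528.6,-306.5,31.5,-16.7)"
```

```text
time_s: 31.3
ee_pos: [0.4911, -0.1745, 0.1621]
eef_rot: [2.884, 1.56, 1.024]
force: [0.3, 0.8, 0.1]
grip_width: 0.05
time_s: 31.8
ee_pos: [0.528, -0.3117, 0.1606]
eef_rot: [2.925, 1.56, 1.063]
force: [-0.4, -0.5, -0.7]
grip_width: 0.0502
now [ 528.  -311.7  160.6] jaw -16.7 w 50.2 F [-0.4 -0.5 -0.7] q [-0.6   0.49  1.4   0.01  1.26 -0.31] t 31.8 tilt [ 0.005  0.009 -1.   ]
shift [129.2  -1.2  -3.9] spin 0.0
```

```bash
python3 -m handwheel '[[[15,-1,-4],0,0.3],[[45,-1,-4],0,0.3],[[75,-1,-4],0,0.3],[[98,-1,-4],0,0.3],[[110,-1,-4],0,0.3]]'; python3 -c "
from h import *
plan(528.6,-306.5,31.5,-16.7)
p,d=camera('side');cv2.imwrite('pics/s9.png',cv2.resize(p[100:220,250:380],None,fx=4,fy=4))"
```

```text
time_s: 32.3
ee_pos: [0.5279, -0.3052, 0.049]
eef_rot: [-3.114, 1.559, 1.307]
force: [-0.5, -0.1, -0.3]
grip_width: 0.0507
now [ 527.9 -305.2   49. ] jaw -16.7 w 50.7 F [-0.5 -0.1 -0.3] q [-0.59  0.61  1.49  0.01  1.04 -0.3 ] t 32.3 tilt [ 0.003  0.011 -1.   ]
shift [17.4  1.   1.2] spin 0.001
```

View pics/s9.png

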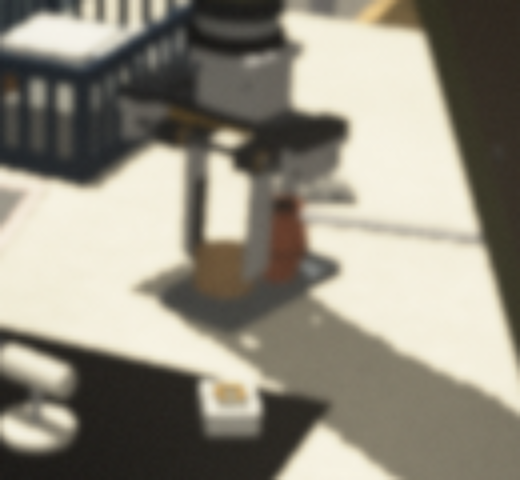

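The ring hangs flat over the free compartment beside the jar. Lower it and release.

```bash
python3 -m handwheel '[[[4,1,1],0,0.3],[[8,1,1],0,0.3],[[12,1,1],0,0.3],[[15,1,1],0,0.3],[[16,1,1],0,0.3]]'; python3 -m handwheel '[[[0.5,0,0],0,0.3],[[1,0,0],0,0.3],[[1.4,0,0],0,0.3],[[1.8,0,0],0,0.3],[[2,0,0],0,0.3]]'; python3 -c "
from h import *
plan(528.6,-306.5,31.5,-16.7)"
```

```text
time_s: 32.85
ee_pos: [0.5284, -0.3062, 0.0319]
eef_rot: [-3.036, 1.559, 1.386]
force: [-0.4, -0.4, -0.4]
grip_width: 0.0503
time_s: 33.35
ee_pos: [0.5285, -0.3063, 0.0313]
eef_rot: [-3.06, 1.559, 1.362]
force: [-7.6, 4.2, 14.7]
grip_width: 0.05
now [ 528.5 -306.3   31.3] jaw -16.7 w 50.0 F [-7.6  4.2 14.7] q [-0.59  0.64  1.49  0.01  1.01 -0.31] t 33.4 tilt [ 0.002  0.011 -1.   ]
shift [-0.2  0.2  0.1] spin 0.001
```

```bash
python3 -m handwheel '[[[-0.5,0,0],0,0.3],[[-0.5,0,0],0,-0.1],[[-0.5,0,0],0,-0.2],[[-0.5,0,0],0,-0.3],[[-0.5,0,0],0,-0.3]]'; python3 -m handwheel '[[[-5,0,0],0,-0.3],[[-20,0,0],0,-0.3],[[-45,0,0],0,-0.3],[[-80,0,0],0,-0.3],[[-120,0,0],0,-0.5]]'; python3 -c "
from h import *
plan(380,-130,170,-16.7)"
```

```text
time_s: 33.85
ee_pos: [0.5284, -0.3063, 0.0316]
eef_rot: [-3.043, 1.559, 1.378]
force: [0.3, 0.1, -0.9]
grip_width: 0.0612
time_s: 34.35
ee_pos: [0.5278, -0.3075, 0.1536]
eef_rot: [-3.009, 1.559, 1.412]
force: [0.0, 0.0, 0.1]
grip_width: 0.066
now [ 527.8 -307.5  153.6] jaw -16.7 w 66.0 F [0.  0.  0.1] q [-0.59  0.49  1.41  0.01  1.24 -0.3 ] t 34.4 tilt [ 0.002  0.012 -1.   ]
shift [ -14.6 -192.5 -127.8] spin 0.001
```

Move aside and check both trays.

```bash
python3 -m handwheel '[[[-5,-35,-23],0,-0.5],[[-8,-72,-48],0,-0.5],[[-12,-110,-73],0,-0.5],[[-15,-150,-100],0,-0.5],[[-15,-185,-122],0,-0.5]]'; python3 -m handwheel '[[[0,0,0],0,-0.5],[[0,0,0],0,-0.5],[[0,0,0],0,-0.5],[[0,0,0],0,-0.5],[[0,0,0],0,-0.5]]'; python3 -c "
from h import *
p,d,W=pts('top');q,e=camera('side')
cv2.imwrite('pics/end.png',np.hstack([cv2.resize(p[90:265,70:270],(400,350)),cv2.resize(p[90:265,300:500],(400,350))]));cv2.imwrite('pics/ends.png',cv2.resize(q[80:340,130:400],None,fx=2.2,fy=2.2))
w=W[102:142,326:362].reshape(-1,3)
w=w[w[:,2]>.076];print('gold top',w.mean(0),len(w))"
```

```text
time_s: 34.85
ee_pos: [0.3843, -0.1364, 0.1716]
eef_rot: [3.106, 1.559, 1.244]
force: [0.2, 0.1, 1.0]
grip_width: 0.0702
time_s: 35.35
ee_pos: [0.3846, -0.1368, 0.1714]
eef_rot: [-3.122, 1.559, 1.299]
force: [-0.1, 0.4, 0.6]
grip_width: 0.0702
gold top [ 0.60461825 -0.10723042  0.2755896 ] 32
```

View pics/end.png

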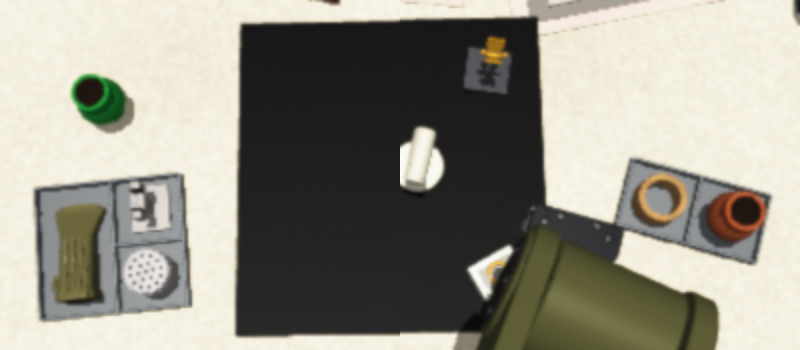

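View pics/ends.png

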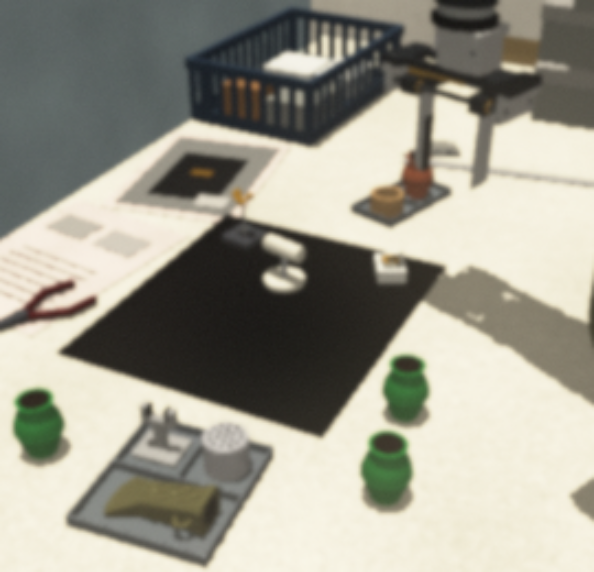

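The end views show tray three (crop ~(112,245)) with axe, fork and canister, and tray two (~(695,210)) with ring and jar. The gold stands where it was. Hand in.

```bash
python3 -c "
from station import *
print(hand_in())"
```

```text
the job is handed in; nothing more can be done
None
```

Both kits are made up and handed in at about 35 s of robot time, in the order asked.

- **Tray three:** the axe head lies flat along the long compartment. The fork mount stands in the far small compartment and the canister in the near one.
- **Tray two:** the jar stands upright in the −y compartment and the wooden ring lies flat in the +y one.

**Setting down:** I lowered the axe head and the jar until the wrist force showed contact, about 6 N for the axe and 9 N for the jar, before opening the gripper. The highest force reading was about 15 N, when the ring touched down. These are the readings at the end of each move.

**Last checks:** the final top and side views show all five pieces inside their compartments and upright or flat as asked. The robot is clear of everything, the gold ornament stands as it did at the start, and the green jars were left alone.

**Check that failed:** my depth reading of the gold's top came out wrong because stray readings got into the sample, so I judged the gold by eye only. The canister slid about 5 mm as I gripped it, before lifting; it still went in upright.

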